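Snap the hub cover home on a rack-trolley wheel

TASK

Two wheels from the bakery's rack trolleys lie on the bench; on one of them the round hub cover still stands proud. Pick up the wooden pusher with the wide flat foot by its shaft, hold it upright and press that cover straight down with its foot until the cover snaps fully home, touching the cover with nothing but the held pusher. Then stand the pusher upright on the bench top again, off the wheels, and let go of it.

Things in the scene. Friction and masses are not known exactly. Their poses are not given: they have to be found in the camera images.
- pusher_center (a point): Centre (50 mm above its underside, z up its shaft) of the loose wooden pusher standing on the bench: flat round foot 40 mm across, 20 mm high, then a straight shaft 28 mm across; 100 mm high in all, about 90 g. Grip the upper half of the shaft. The slim wooden cone, 34 mm wide at its base and 85 mm high, standing elsewhere on the bench, is not it.
- cover_top (a point): Centre of the round flat top (56 mm across, z up) of the proud steel hub cover; moves with it. Its top is 52 mm above the bench when proud, 42 mm when home. It slides straight down in the hub of a fixed, flat-lying dark-tyred wheel: 125 mm across, tyre 34 mm high, hub rim 72 mm across and 40 mm high. The other, equal wheel has its cover home already.
- hub_cover (a joint): How far that cover has been pressed in, in m: 0 as it stands proud, 0.010 fully home against its stop. It is a sprung snap fit: it resists with about 8 N at first, less as it sinks, and once half-way in (0.005) snaps home by itself and stays; let go before half-way, it springs back up.
Mind the look-alikes: they are no part of the job. What is shaped like the part that bears pusher_center but green is not meant.

How it is judged:
By the outcome, as a careful person would: the job done as asked, in the order asked, and still so for the second after the job is handed in, with the robot touching nothing.
It also fails if it takes over 51 s, if anything falls off the work surface, if the arm or the gripper's body presses on something with over 40 N, if the wrist force passes 120 N, or if a joint passes its speed limit or range.

ROBOT

A 6-joint arm with a two-finger parallel gripper is mounted at the origin on the work surface. World frame = base frame: x ahead of the robot, y to its left, z up, the work surface at z = 0. Lengths are in m, angles in rad, forces in N, time in s.
With the tool pointing down it reaches from about 0.275 to 1 m from the base axis. Payload 8.4 kg.
Tool frame: the origin (TCP) lies on the centre line of the jaws, within the pads' length; the fingertips stand 17 mm ahead of it and the grasp point (between the pads) lies 2 mm behind it (bot.tcp_to_tips is the y of the fingertips in the tool frame, in m); y points along the fingers, z is the direction in which the jaws open and shut, and the axes are right-handed (so a half turn about y gives the same grasp; the last joint's range is limited). The gripper opens to 85 mm and grips with 20 to 120 N. Pads are 22 mm wide; open, the fingers measure 114 mm over their backs; the gripper's body (76 mm by 85 mm) begins 54 mm behind the grasp point. The pads swing forward as they close: fully open they stand 13 mm farther back than shut.
Start: joints at [-0.002, 0.353, 1.633, -0, 1.155, -0.002], TCP at [0.625, -0, 0.217] pointing down, gripper open.
Joint ranges: [-2.63, 2.63], [-0.92, 2.1], [0.06, 2.66], [-1.3, 4.44], [0, 2.69], [-3.02, 3.02]. Speed limits (rad/s): [2.22, 2.22, 2.79, 3.14, 3.14, 3.14].

INTERFACE

Orientations are given as a unit quaternion [x, y, z, w].
In Python, from workcell import bot, hand, kinematics, get_obs, vision, hand_in gives the robot as it stands. The module is installed in compiled form; this text tells all that it offers. Calls block until the motion is done:
- bot.reach(position, orientation): joint-space move of the TCP to a pose.
- bot.servo_line(position, ori=None, velocity=0.15): straight line of the TCP; ori=None keeps the orientation; velocity is the mean speed in m/s.
- bot.goto_joints(angles): joint-space move.
- hand.move_gripper(opening, strength=None): finger opening in m; strength is the grip in N (None keeps the last); returns when the fingers have stopped.
- bot.dwell(seconds).
- kinematics.solve_ik(position, orientation): joint angles nearest the present ones, or None.
- get_obs(): the state.
- vision.read_camera(name): name is "scene" or "side" or "wrist"; returns a dict with "frame" (384x512x3 uint8, red, green, blue), "intrinsics" (3x3 intrinsics, pixels), "view" (4x4, takes a point from world to camera coordinates). Camera axes: x right, y down, z forward; pixel columns grow to the right and rows downward; lengths in m; the calibration is good to about 2 mm. A picture is of the moment at which its call begins. There is no depth.
A pose or a line that the arm cannot do raises bot.IKError and nothing moves.
- hand_in(): hands the job in, once; it reports no verdict.
The state is a dict: "time_s": time; "joint_pos": joint angles; "joint_vel": joint speeds; "joint_efforts": joint torques, N m; "position": TCP position; "orientation": TCP orientation; "wrist_force": force on the tool from outside, world axes, zero at the start; "ft_torque": the same for the moment, N m; "gripper_width": finger opening in m.
Only numpy, scipy, OpenCV 4.12 (cv2) and the standard library are available. Lean on these libraries where they do the work, as an engineer would, in place of code of your own. Each camera call takes 0.05 s, during which the arm holds its last target. There are 200 camera calls.

## Working session

There is one attempt and no reset: what is moved stays moved. The work goes in short steps, each a Python script; the robot and the scene stay as the last script left them, time stands still between calls to the robot, and variables do not carry over. Pictures are saved under pics/ and viewed, about 8 in all and at most 12, crops included, and the job is handed in when it is done.

```bash
mkdir -p pics; cat > h.py <<'E'
import numpy as np, cv2
from workcell import bot, hand, kinematics, get_obs, vision, hand_in
def snap(n,f):
    c=vision.read_camera(n); cv2.imwrite(f,c["frame"][:,:,::-1]); np.savez('pics/'+n+'.npz',K=c["intrinsics"],V=c["view"]); return c
def onplane(n,u,v,z):
    d=np.load('pics/'+n+'.npz'); K,V=d['K'],d['V']; R,t=V[:3,:3],V[:3,3]
    o=-R.T@t; r=R.T@np.linalg.solve(K,[u,v,1.]); return o+r*(z-o[2])/r[2]
def proj(n,p):
    d=np.load('pics/'+n+'.npz'); q=d['K']@(d['V'][:3,:3]@np.array(p)+d['V'][:3,3]); return q[:2]/q[2]
E
python3 - <<'E'
from h import *
a=snap("scene","pics/scene1.png"); b=snap("side","pics/side1.png")
o=get_obs(); print(o["time_s"],o["orientation"],o["wrist_force"])
for n in("scene","side"): print(n,onplane(n,256,192,0), np.linalg.inv(np.load('pics/'+n+'.npz')['V'])[:3,3])
E
```

```text
0.1 [-0.50029374  0.50031691 -0.49969884  0.49969014] [ 0.57255222  0.41711615 -0.74724434]
scene [ 0.44282676 -0.00986973  0.        ] [ 1.15241397 -0.28090651  0.5998939 ]
side [ 0.54869648 -0.11720854  0.        ] [0.19184415 0.50636399 0.56741964]
```

View pics/scene1.png

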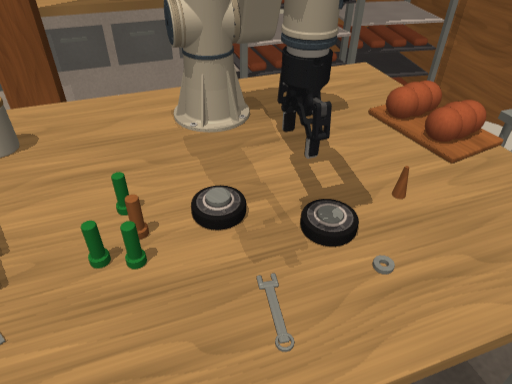

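View pics/side1.png

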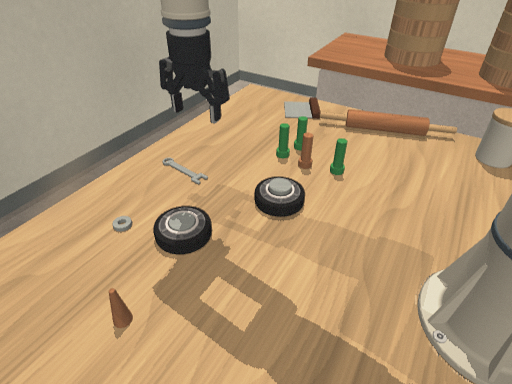

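The scene view shows the brown pusher near (137,217) with three green look-alikes around it. The wheel at (218,205) seems to have the proud cover, and the side view agrees: pusher at (306,150), wheel at (280,190). I'll enlarge both.

```bash
python3 - <<'E'
from h import *
a=cv2.imread("pics/scene1.png")[160:280,70:270]; b=cv2.imread("pics/side1.png")[105:225,230:380]
cv2.imwrite("pics/c1.png",np.vstack([cv2.resize(a,None,fx=4,fy=4,interpolation=2)])); cv2.imwrite("pics/c2.png",cv2.resize(b,None,fx=5,fy=5,interpolation=2))
E
```

```text
(no output)
```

View pics/c1.png

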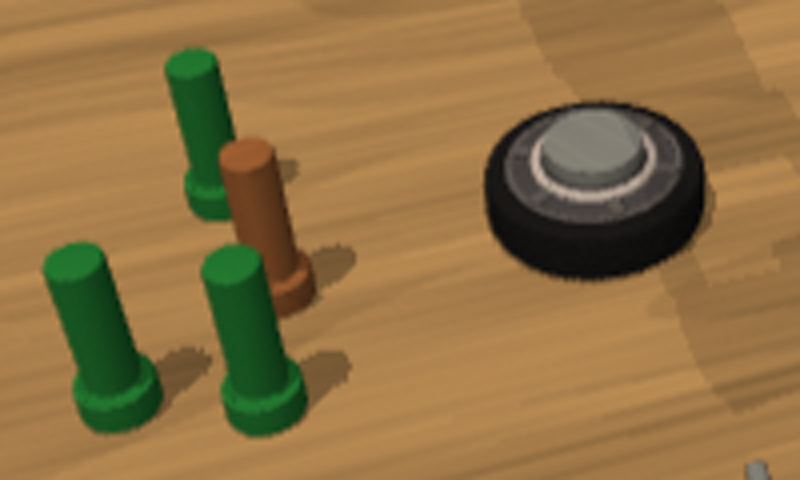

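View pics/c2.png

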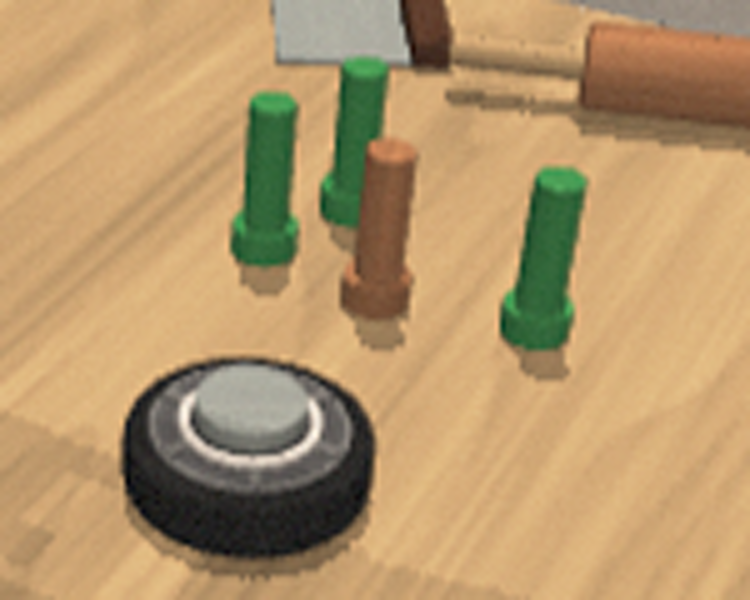

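The crops confirm it: this wheel's cover stands proud, its top at c1 (593,143) and c2 (252,397). The pusher top is at c1 (248,153) and c2 (393,152), and the green tops are readable in both crops.

```bash
python3 - <<'E'
from h import *
S=lambda x,y,z: onplane("scene",70+(x+.5)/4-.5,160+(y+.5)/4-.5,z).round(4)[:2]
D=lambda x,y,z: onplane("side",230+(x+.5)/5-.5,105+(y+.5)/5-.5,z).round(4)[:2]
print("pusher",S(248,153,.1),D(393,152,.1))
print("greenS",S(192,63,.1),S(75,260,.1),S(233,262,.1)); print("greenD",D(273,103,.1),D(365,69,.1),D(560,180,.1))
print("cover",S(593,143,.052),D(252,397,.052))
E
```

```text
pusher [ 0.4965 -0.2963] [ 0.4902 -0.2947]
greenS [ 0.4084 -0.3158] [ 0.5497 -0.3799] [ 0.5752 -0.3118]
greenD [ 0.5709 -0.3108] [ 0.544  -0.3771] [ 0.4024 -0.3136]
cover [ 0.4876 -0.1173] [ 0.4819 -0.1172]
```

```bash
python3 - <<'E'
from h import *
from scipy.spatial.transform import Rotation as R
q=[-.5,.5,-.5,.5]; print(R.from_quat(q).as_matrix().round(2).tolist())
bot.reach([0.4848,-0.1172,0.26],q); a=snap("wrist","pics/w1.png")
print("cover px",proj("wrist",[0.4848,-0.1172,.052]))
np.savez('pics/wc.npz',**np.load('pics/wrist.npz'))
bot.reach([0.4933,-0.2955,0.26],q); b=snap("wrist","pics/w2.png")
print("pusher px",proj("wrist",[0.4933,-0.2955,.1]))
o=get_obs(); print(o["time_s"],o["position"],o["joint_pos"])
cv2.imwrite("pics/w12.png",cv2.resize(np.hstack([cv2.imread("pics/w1.png"),cv2.imread("pics/w2.png")]),(800,300),interpolation=3))
E
```

```text
[[0.0, 0.0, 1.0], [-1.0, 0.0, 0.0], [0.0, -1.0, 0.0]]
cover px [250.31606659 156.57369392]
pusher px [251.31498009 167.43547309]
1.7167 [ 0.49370547 -0.29432795  0.25946377] [-5.40511456e-01  2.37489373e-01  1.69537089e+00  5.33351166e-04
  1.20987052e+00 -5.41545400e-01]
```

View pics/w12.png

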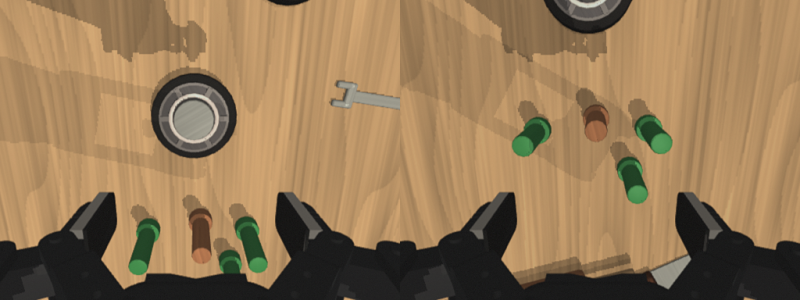

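Wrist views: the cover top is at full-res (247,154), predicted (250,157), and the pusher top is at (250,168), predicted (251,167). The estimates agree. I'll turn the jaws along y, clear of the greens, then grasp and lift.

```bash
python3 - <<'E'
from h import *
from scipy.spatial.transform import Rotation as R
print("cover",onplane("wc",247,153.6,.052),"pusher",onplane("wrist",250.2,168,.1))
q=min([(R.from_euler('z',s*np.pi/2)*R.from_quat([-.5,.5,-.5,.5])).as_quat() for s in(1,-1)],key=lambda q:abs(kinematics.solve_ik([.4925,-.2955,.2],q)[5]))
np.save('q.npy',q); P=[.4928,-.2955]
bot.reach(P+[.2],q); hand.move_gripper(.055,60); bot.dwell(.2)
bot.servo_line(P+[.078],velocity=.1); bot.dwell(.2); print(get_obs()["position"],get_obs()["wrist_force"])
print("w",hand.move_gripper(0.0,60),get_obs()["gripper_width"]); bot.dwell(.2)
f0=get_obs()["wrist_force"]
bot.servo_line(P+[.2],velocity=.1); bot.dwell(.3); o=get_obs()
print(f0,o["wrist_force"],o["gripper_width"],o["time_s"],o["position"])
snap("scene","pics/s2.png"); snap("side","pics/d2.png")
cv2.imwrite("pics/l2.png",cv2.resize(np.hstack([cv2.imread("pics/s2.png")[90:290,60:260],cv2.imread("pics/d2.png")[40:240,200:400]]),(800,400),interpolation=2))
E
```

```text
cover [ 0.48127322 -0.11398073  0.052     ] pusher [ 0.49226004 -0.29603894  0.1       ]
[ 0.49305367 -0.29563654  0.07848542] [ 0.16962265  0.10824318 -0.09398735]
w False 0.024903422448333552
[-0.06102548  0.41557518  5.77769314] [-0.79705299 -0.78665986 -1.3674738 ] 0.02475426673442154 7.55 [ 0.49272022 -0.29544716  0.19969209]
```

View pics/l2.png

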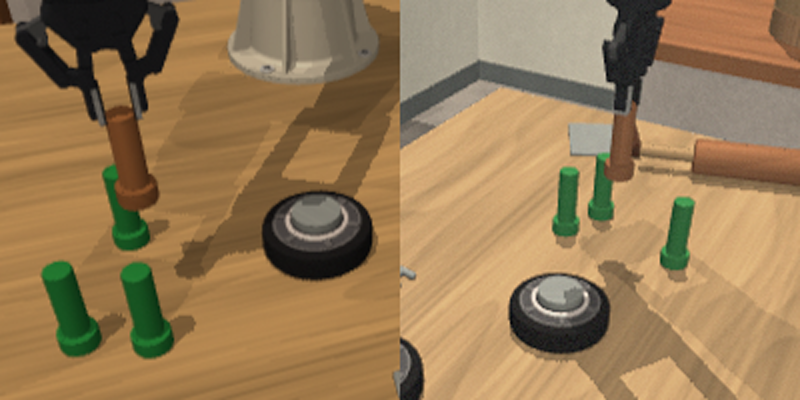

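Held upright and clear of the bench. Next I'll move over the cover and press in small steps, watching the force.

```bash
python3 - <<'E'
from h import *
q=np.load('q.npy'); C=[.483,-.116]
bot.servo_line(C+[.2],ori=q,velocity=.12); bot.servo_line(C+[.137],velocity=.08); bot.dwell(.3)
f0=get_obs()["wrist_force"][2]
for z in np.arange(.133,.1185,-.0015):
    bot.servo_line(C+[z],velocity=.02); bot.dwell(.1); o=get_obs(); f=o["wrist_force"][2]-f0
    print(round(z,4),o["position"].round(4) if hasattr(o["position"],'round') else o["position"],round(f,2))
    if f>25: break
print(o["time_s"],o["gripper_width"])
E
```

```text
0.133 [ 0.483  -0.116   0.1329] -0.39
0.1315 [ 0.483  -0.116   0.1315] 1.23
0.13 [ 0.4832 -0.116   0.1303] 7.1
0.1285 [ 0.4832 -0.116   0.1287] 7.37
0.127 [ 0.4829 -0.116   0.1269] 3.33
0.1255 [ 0.4827 -0.116   0.1252] 0.78
0.124 [ 0.483  -0.116   0.1239] 0.13
0.1225 [ 0.483  -0.116   0.1225] 1.28
0.121 [ 0.483 -0.116  0.121] 0.48
0.1195 [ 0.4837 -0.1162  0.1203] 10.38
14.1333 0.024636894562311315
```

Contact came at z≈0.131 and the hard stop at ≈0.121: exactly 10 mm, with the snap's force drop in between. Next I'll stand the pusher down and release it.

```bash
python3 - <<'E'
from h import *
C=[.483,-.116]; P=[.491,-.27]
bot.servo_line(C+[.19],velocity=.08); bot.servo_line(P+[.19],velocity=.12)
bot.servo_line(P+[.083],velocity=.08); bot.dwell(.3); f0=get_obs()["wrist_force"][2]
for z in np.arange(.081,.0759,-.001):
    bot.servo_line(P+[z],velocity=.02); bot.dwell(.1); f=get_obs()["wrist_force"][2]-f0; print(round(z,4),round(f,2))
    if f>2.5: break
hand.move_gripper(.055); bot.dwell(.3)
bot.servo_line(P+[.22],velocity=.08); bot.dwell(.3)
bot.reach([.60,-.27,.30],np.load('q.npy')); o=get_obs(); print(o["time_s"],o["wrist_force"])
snap("scene","pics/s3.png"); snap("side","pics/d3.png")
cv2.imwrite("pics/l3.png",cv2.resize(np.hstack([cv2.imread("pics/s3.png")[140:290,60:260],cv2.imread("pics/d3.png")[90:240,210:410]]),(800,300),interpolation=2))
E
```

```text
0.081 1.29
0.08 0.48
0.079 0.94
0.078 7.36
23.3083 [-0.23059321  0.13799556 -0.10875033]
```

View pics/l3.png

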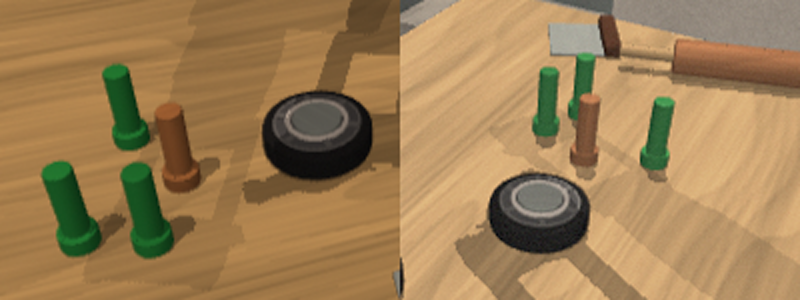

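The pusher stands upright on the bench, released, at (175,145) in the left half. The cover sits flush, and the greens look untouched.

```bash
python3 -c "
from h import *
bot.dwell(.3); print(hand_in())"
```

```text
the job is handed in; nothing more can be done
None
```

The hub cover is pressed fully home, and the pusher is standing upright on the bench again, released and clear of the wheels. I handed the job in at about 24 s.

- **Press:** I gripped the wooden pusher by its upper shaft and pushed the cover straight down with its foot. The resistance peaked at about 7 N and fell away as the cover snapped. It then met a hard stop at 10 N, 10 mm below first contact, which matches the stated travel.
- **Last checks:** The final pictures show the cover flush, the pusher upright and the green look-alikes undisturbed. The wrist force was close to zero.
- **Disagreement:** The scene and side cameras differed by about 6 mm in x. For the cover I used a value between their average and the wrist view, which lay up to 5 mm away. The foot has 8 mm of margin on the cover, so this did not matter.

No checks failed.

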